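# Vent the carver's vacuum pot and crack its stuck lid open

### The arm

A 6-joint arm with a two-finger parallel gripper is mounted at the origin on the work surface. World frame = base frame: x ahead of the robot, y to its left, z up, the work surface at z = 0. Lengths are in m, angles in rad, forces in N, time in s.
With the tool pointing down it reaches from about 0.275 to 0.875 m from the base axis. Payload 12.5 kg.
Tool frame: the origin (TCP) lies at the very end of the fingers, on their centre line; the grasp point (between the pads) lies 19 mm behind it; z points along the fingers, y is the line along which they close (so a half turn about z gives the same grasp; the last joint's range is limited). The gripper opens to 85 mm and grips with 20 to 120 N. Pads are 22 mm wide; open, the fingers measure 114 mm over their backs; the gripper's body (76 mm by 85 mm) begins 54 mm behind the grasp point. The pads swing forward as they close: fully open they stand 13 mm farther back than shut.
Start: joints at [-1.239, 0.351, 1.652, -0, 1.139, -0.085], TCP at [0.223, -0.503, 0.192] pointing down, gripper open.
Joint ranges: [-2.75, 2.75], [-0.79, 2.1], [0.01, 2.65], [-1.57, 4.71], [0.07, 3.14], [-2.87, 2.87]. Speed limits (rad/s): [2.22, 2.22, 2.79, 3.14, 3.14, 3.14].

### API

Orientations are given as a 3x3 rotation matrix whose columns are the frame's x, y, z axes.
In Python, from bench import manip gives the robot as it stands. Calls block until the motion is done:
- manip.move_ptp(position, orientation): joint-space move of the TCP to a pose.
- manip.move_l(position, attitude=None, max_speed=0.15): straight line of the TCP; attitude=None keeps the orientation; max_speed is the mean speed in m/s.
- manip.move_j(angles): joint-space move.
- manip.set_gripper(opening, effort=None): opening from 0.0 (shut) to 1.0 (fully open); effort is the grip in N (None keeps the last); returns when the fingers have stopped.
- manip.dwell(seconds).
- manip.inverse_kinematics(position, orientation): joint angles nearest the present ones, or None.
- manip.grab_frame(name): name is "scene" or "top"; returns (picture, depth): 400x640x3 uint8, red, green, blue; 400x640 float32, m along the optical axis (not along the pixel's ray), 0 where there is no reading.
- manip.get_calibration(name): a dict with "camera_matrix" (3x3 intrinsics, pixels), "R" (3x3) and "t" (3): a world point X has camera coordinates R X + t. Camera axes: x right, y down, z forward; pixel columns grow to the right and rows downward; lengths in m; the calibration is good to about 2 mm. A picture is of the moment at which its call begins. get_calibration takes no time and is no camera call.
A pose or a line that the arm cannot do raises manip.Unreachable and nothing moves.
- manip.sign_off(): hands the job in; it is judged then, once.
Trained networks look in the newest picture that a camera, given by its name, has taken for a name from the list of things; names that differ only in an ending like _2 or _b are one class to them, and where a whole thing is asked for, a point or a joint stands for the part that bears it (a point fixed in the world has none). Each returns a list of dicts, best first, with "confidence" (0 to 1); they miss things now and then, are a little off and sometimes report something else, mostly with a low value. They report only what shows in the picture. A call takes as long as a camera call.
- manip.look_for(camera, name): "at" ([x, y, z] in m, in world coordinates, good to about 4 mm: the middle of the surface that is visible of it).
Readings, each from a call of its own:
- manip.current_time(): time.
- manip.current_qpos(): joint angles.
- manip.current_joint_vel(): joint speeds.
- manip.current_joint_torque(): joint torques, N m.
- manip.current_ee_pos(): TCP position.
- manip.current_tcp_rot(): TCP orientation.
- manip.current_force(): force on the tool from outside, world axes, zero at the start.
- manip.current_ft_torque(): the same for the moment, N m.
- manip.current_grip_width(): opening from 0.0 (shut) to 1.0 (fully open).
- manip.current_grip_force(): force on a finger pad.
Only numpy, scipy, OpenCV 4.12 (cv2) and the standard library are available. Lean on these libraries where they do the work, as an engineer would, in place of code of your own. Each camera call takes 0.05 s, during which the arm holds its last target. There are 200 camera calls.

### The job

Let the air into the vacuum pot: push the large button on the pump control box fully down and let it come up again, leaving the small button alone. Then pull the pot's clear lid, which has a bar handle, free of its sticky gasket without letting it fly open, and finish while still holding the lid still, slightly open, with a gap of about 3 cm at its front edge. Leave everything else on the bench where it is.

Things in the scene. Friction and masses are not known exactly. Their poses are not given: they have to be found in the camera images.
- pot: round steel vacuum pot, fixed to the bench, 220 mm across, 118 mm tall, with a rubber gasket on its rim; a carved figure sits inside. Clear round lid, 230 mm across, 12 mm thick, a thin curved strip hanging from it inside. Origin at the centre of its underside, z up; its x axis points from the lid's bar handle to the lid's hinge.
- lid (a joint): angle of the pot's clear hinged lid (0.45 to 0.7 kg) in rad: 0 shut, growing as it opens, stop at 0.6; 0.125 is a gap of 30 mm at its front edge, 250 mm from the hinge axis. Stuck to the gasket: 13 to 18 N up at the bar starts it, fading over the bar's first 7 mm (0.035 rad) to its weight, 3 to 5 N at the bar. If let go it falls shut.
- bar (a point): centre of the lid's handle: a round steel bar, 14 mm thick, 100 mm long, on a post at either end (86 mm clear between the posts). It runs level along the pot's y axis, 205 mm from the hinge axis, 38 mm (to its centre line) above the lid's top, at height 170 mm when shut. Turns with the lid: its x axis points to the hinge, its y axis along the bar.
- lid_hinge (a point): point on the lid's hinge axis, midway along it, at height 126 mm. Fixed to the pot, axes as the pot's: the hinge axis runs along y and opening turns the lid positively about +y, lifting the bar.
- unit: grey pump control box, fixed to the bench, 160 mm (x) by 170 mm (y), 70 mm tall, with a round gauge 52 mm across on top towards +x, 16 mm high, and two black push buttons, large and small, 90 mm apart along y. Origin at the centre of its underside, z up.
- vent_top (a point): centre of the top face of the LARGE button (36 mm across), the vent button, on the control box's top at x -25 mm, y +45 mm in the box's frame. It is pressed straight down.
- vent (a joint): travel of the large (vent) button in m: 0 up, 0.006 fully down; springy, 4 N to push fully down; comes up by itself.
- small_top (a point): centre of the top face of the SMALL button (18 mm across), on the control box at x -25 mm, y -45 mm in the box's frame. Not to be pressed.
- small (a joint): travel of the small button in m: 0 up, 0.006 fully down.
- mallet: wooden mallet, 220 mm long, lying on the bench; origin under it, its length along its x axis. Bystander.
- chisel: chisel with a wooden handle, 190 mm long, lying on the bench; origin under it, its length along its x axis. Bystander.
- figure_mid (a point): small carved wooden figure, 54 mm wide, 81 mm tall, standing on the bench; this point is half-way up, in its centre. Bystander.
- paintjar_mid (a point): paint jar, 56 mm across, 75 mm tall, standing on the bench; this point is half-way up, in its centre. Bystander.
- varnish_mid (a point): varnish can, 60 mm across, 130 mm tall, standing on the bench; this point is half-way up, in its centre. Bystander.
- gluebottle_mid (a point): glue bottle, 56 mm across, 150 mm tall, standing on the bench; this point is half-way up, in its centre. Bystander.
- cup_mid (a point): white cup, 80 mm across, 95 mm tall, standing on the bench; this point is half-way up, in its centre. Bystander.

How it is judged:
By the outcome, as a careful person would: the job done as asked, in the order asked, and still so for the second after the job is handed in, while the arm keeps its last pose, push and grip.
It also fails if it takes over 45 s, if anything falls off the work surface, if the arm or the gripper's body presses on something with over 40 N, if the wrist force passes 120 N, or if a joint passes its speed limit or range.

## Working session

There is one attempt and no reset: what is moved stays moved. The work goes in short steps, each a Python script; the robot and the scene stay as the last script left them, time stands still between calls to the robot, and variables do not carry over. Pictures are saved under pics/ and viewed, at most 10 in all, crops included, and the job is handed in when it is done.

```bash
mkdir -p pics; ls; python3 - <<'E'
from bench import manip
import cv2,numpy as np
for c in("scene","top"):
    p,d=manip.grab_frame(c); cv2.imwrite(f"pics/{c}0.png",p[:,:,::-1]); np.save(f"pics/{c}0.npy",d)
    k=manip.get_calibration(c); print(c,k)
    for n in("pot","lid","bar","lid_hinge","unit","vent_top","vent","small_top","mallet","chisel","figure_mid","paintjar_mid","varnish_mid","gluebottle_mid","cup_mid"):
        r=manip.look_for(c,n); print(n,[(np.round(a["at"],3).tolist(),round(a["confidence"],2)) for a in r[:2]])
print(manip.current_time())
E
```

```text
pics
scene {'camera_matrix': array([[433.92662839,   0.        , 316.68274551],
       [  0.        , 433.92662839, 197.76328253],
       [  0.        ,   0.        ,   1.        ]]), 'R': array([[ 0.34237757,  0.9395548 , -0.00379098],
       [ 0.69357049, -0.25545768, -0.67357357],
       [-0.63382772,  0.22798717, -0.73911046]]), 't': array([-0.20201973, -0.27947595,  1.83926173])}
pot [([0.596, -0.181, 0.132], 0.64)]
lid [([0.558, -0.178, 0.131], 0.89), ([0.586, -0.003, 0.041], 0.32)]
bar [([0.558, -0.179, 0.133], 0.91)]
lid_hinge [([0.593, -0.179, 0.137], 0.56)]
unit [([0.586, 0.23, 0.075], 0.84)]
vent_top []
vent []
small_top []
mallet [([0.539, 0.297, 0.089], 0.5)]
chisel []
figure_mid [([0.591, 0.0, 0.042], 0.5)]
paintjar_mid [([0.452, -0.011, 0.055], 0.79), ([0.52, -0.471, 0.085], 0.32)]
varnish_mid [([0.742, -0.008, 0.101], 0.8)]
gluebottle_mid [([0.523, -0.472, 0.085], 0.87)]
cup_mid [([0.548, 0.454, 0.066], 0.65)]
top {'camera_matrix': array([[445.96457054,   0.        , 312.76777623],
       [  0.        , 445.96457054, 198.07886507],
       [  0.        ,   0.        ,   1.        ]]), 'R': array([[-0.02389222, -0.99963238,  0.01281702],
       [-0.99522955,  0.02257002, -0.09491441],
       [ 0.09459024, -0.01502359, -0.99540292]]), 't': array([0.00527435, 0.53577352, 1.26595629])}
pot [([0.551, -0.174, 0.13], 0.81)]
lid [([0.548, -0.17, 0.133], 0.75)]
bar [([0.55, -0.175, 0.132], 0.6)]
lid_hinge [([0.549, -0.168, 0.137], 0.93)]
unit [([0.555, 0.244, 0.072], 0.73)]
vent_top []
vent [([0.552, -0.168, 0.132], 0.58)]
small_top []
mallet [([0.298, -0.221, 0.026], 0.57)]
chisel [([0.374, 0.249, 0.024], 0.7)]
figure_mid [([0.568, 0.002, 0.048], 0.58)]
paintjar_mid [([0.431, -0.005, 0.072], 0.57)]
varnish_mid [([0.715, -0.002, 0.128], 0.57)]
gluebottle_mid [([0.505, -0.466, 0.095], 0.73)]
cup_mid [([0.546, 0.476, 0.054], 0.84), ([0.298, -0.225, 0.019], 0.34)]
1.6
```

View pics/top0.png

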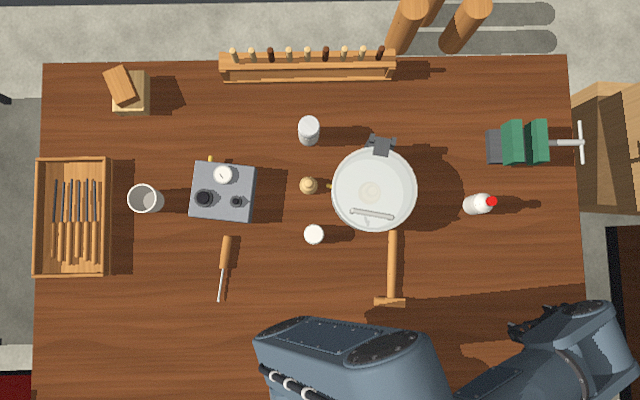

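View pics/scene0.png

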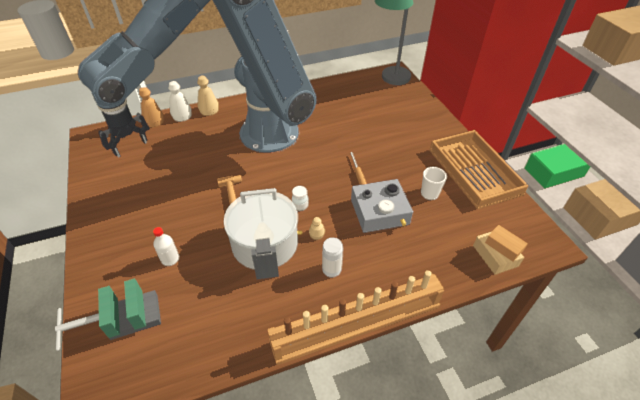

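The top view shows the large button near px (205,198), the small one at (238,201), the gauge at (222,174), the bar from (351,211) to (393,216) and the hinge at (381,146). Next I'll measure these with depth.

```bash
cat > h.py <<'E'
import numpy as np,cv2
from bench import manip
def cloud(c,d):
    k=manip.get_calibration(c);K=k["camera_matrix"]
    v,u=np.mgrid[:400,:640]
    P=np.stack([(u-K[0,2])/K[0,0]*d,(v-K[1,2])/K[1,1]*d,d],-1)
    W=(P-k["t"])@k["R"]; W[d==0]=np.nan
    return W
def pix(c,X):
    k=manip.get_calibration(c);q=k["camera_matrix"]@(k["R"]@np.array(X)+k["t"]);return q[:2]/q[2]
E
python3 - <<'E'
from h import *
from scipy.optimize import least_squares
for c in("top","scene"):
    W=cloud(c,np.load(f"pics/{c}0.npy")); X,Y,Z=W[...,0],W[...,1],W[...,2]
    def sel(x0,x1,y0,y1,z0,z1): return W[(X>x0)&(X<x1)&(Y>y0)&(Y<y1)&(Z>z0)&(Z<z1)]
    def rect(n,p): print(c,n,len(p),"zmed",np.median(p[:,2]).round(4),cv2.minAreaRect(p[:,:2].astype(np.float32)*1000), "mean",p.mean(0).round(4))
    rect("unit",sel(.4,.7,.12,.36,.062,.076))
    rect("gauge",sel(.5,.75,.12,.36,.0805,.095)) 
    for y0,y1 in((.12,.24),(.24,.36)):
        p=sel(.4,.56,y0,y1,.0765,.12)
        if len(p)>3: rect("button",p)
    p=sel(.4,.75,-.33,-.02,.123,.137); rect("lid",p)
    print("circle",np.round(cv2.minEnclosingCircle(p[:,:2].astype(np.float32)*1000),1) if 0 else cv2.minEnclosingCircle(p[:,:2].astype(np.float32)*1000))
    p=sel(.4,.56,-.33,-.05,.16,.19); rect("bar",p)
    q=p-p.mean(0); print("bar dir",np.linalg.svd(q,full_matrices=False)[2][0].round(3), p[:,2].max())
    p=sel(.6,.8,-.33,-.05,.1,.3); q=p[p[:,2]>.137]; 
    if len(q)>3: rect("hinge",q)
for c in("top","scene"):
    im=cv2.imread(f"pics/{c}0.png")
    a=[im[140:240,180:280],im[130:250,320:440]] if c=="top" else [im[170:240,340:420],im[180:290,210:320]]
    cv2.imwrite(f"pics/{c}c.png",np.hstack([cv2.resize(i,(400,400),interpolation=cv2.INTER_CUBIC) for i in a]))
E
```

```text
top unit 2754 zmed 0.0696 ((557.2706298828125, 249.48471069335938), (170.61302185058594, 160.48223876953125), 82.29224395751953) mean [0.5543 0.2459 0.0696]
top gauge 561 zmed 0.0846 ((568.7901611328125, 255.56765747070312), (130.34478759765625, 114.51264190673828), 88.43913269042969) mean [0.5649 0.2573 0.0857]
top button 119 zmed 0.0827 ((524.0535888671875, 206.80540466308594), (51.65888595581055, 31.327152252197266), 7.757472515106201) mean [0.5253 0.2072 0.0842]
top button 273 zmed 0.0851 ((536.3120727539062, 298.5096740722656), (53.73874282836914, 47.23966979980469), 89.45344543457031) mean [0.5369 0.2958 0.0864]
top lid 5464 zmed 0.1315 ((595.0670166015625, -160.25787353515625), (327.2584533691406, 228.82435607910156), 11.012262344360352) mean [ 0.5495 -0.1691  0.1315]
circle ((598.4273071289062, -134.49612426757812), 176.7987518310547)
top bar 234 zmed 0.1751 ((478.08953857421875, -154.86505126953125), (111.7406234741211, 13.771891593933105), 78.48146057128906) mean [ 0.4778 -0.1548  0.1746]
bar dir [-0.198 -0.98   0.008] 0.1819127821572503
top hinge 268 zmed 0.1393 ((636.1094
[... 641 characters left out ...]
75, 293.2882385253906), (51.13282775878906, 40.13154983520508), 89.81639862060547) mean [0.5453 0.2907 0.0865]
scene lid 3179 zmed 0.1312 ((605.275390625, -161.14205932617188), (338.55316162109375, 229.08499145507812), 12.43081283569336) mean [ 0.5651 -0.1746  0.1311]
circle ((599.4623413085938, -125.88768005371094), 181.2957000732422)
scene bar 163 zmed 0.1734 ((483.36968994140625, -159.6478729248047), (111.9410171508789, 16.227027893066406), 78.05083465576172) mean [ 0.4853 -0.159   0.1727]
bar dir [-0.197 -0.98   0.   ] 0.18095592342367753
scene hinge 213 zmed 0.1389 ((653.052734375, -193.036376953125), (69.536376953125, 84.1912841796875), 78.65757751464844) mean [ 0.669  -0.1963  0.1392]
```

View pics/topc.png

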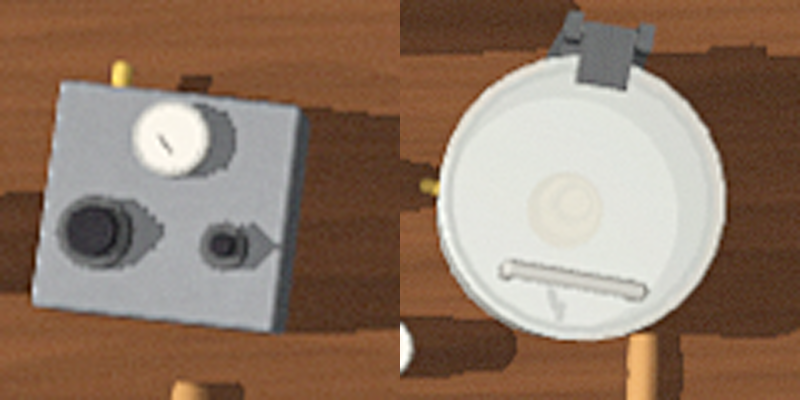

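```bash
python3 - <<'E'
from h import *
print(manip.current_tcp_rot().round(3).tolist())
W=cloud("top",np.load("pics/top0.npy")); 
m=np.hypot(W[...,0]-.538,W[...,1]-.296)<.012; print("button z",np.percentile(W[m][:,2],[5,50,95]).round(4))
# y of unit ~ (0.134,0.991); tool down
x=np.array([.134,.991,0]);z=np.array([0,0,-1.])
for s in(1,-1):
    R=np.column_stack([s*x,np.cross(z,s*x),z]); print("vent",manip.inverse_kinematics([.538,.296,.09],R))
px=np.array([.98,-.2,0])/np.hypot(.98,.2)
for s in(1,-1):
    y=s*px; R=np.column_stack([np.cross(y,z),y,z]); print("bar",manip.inverse_kinematics([.48,-.157,.151],R))
E
```

```text
[[0.914, 0.405, -0.0], [0.405, -0.914, -0.0], [-0.0, 0.0, -1.0]]
button z [0.0884 0.0915 0.0961]
vent [ 4.27186871e-01  5.79397530e-01  1.56559696e+00 -4.44089210e-16
  9.96598160e-01  5.61588662e-01]
vent [ 4.27186871e-01  5.79397530e-01  1.56559696e+00 -4.44089210e-16
  9.96598160e-01 -2.58000399e+00]
bar [-4.08320520e-01  3.18809224e-01  1.80886472e+00 -4.44089210e-16
  1.01391871e+00 -2.07003412e-01]
bar None
```

View pics/scenec.png

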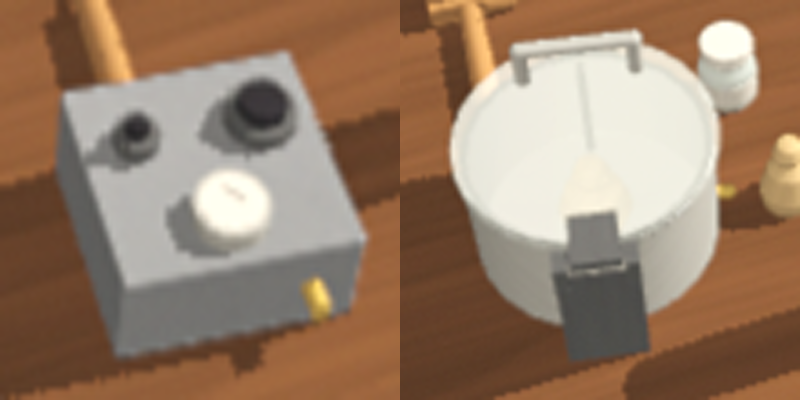

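The scene crop agrees: large button at about px (392,190) and small at (367,196) in the full picture. Its top is at about z 0.091. Now the press.

```bash
python3 - <<'E'
from h import *
x=np.array([.134,.991,0]);x/=np.linalg.norm(x);z=np.array([0,0,-1.])
R=np.column_stack([x,np.cross(z,x),z])
q=manip.current_qpos()
p=manip.current_ee_pos(); manip.move_l([p[0],p[1],.35],max_speed=.25)
manip.set_gripper(0.0,effort=60)
manip.move_ptp([.538,.296,.25],R)
manip.move_l([.538,.296,.105],max_speed=.12)
f0=manip.current_force()[2];zz=.105;print("t",manip.current_time(),"f0",f0)
while zz>.074:
    zz-=.001; manip.move_l([.538,.296,zz],max_speed=.02)
    f=manip.current_force()[2]-f0; print(round(zz,4),round(f,2),manip.current_ee_pos()[2].round(4))
    if f>9: break
p,d=manip.grab_frame("top"); cv2.imwrite("pics/press.png",cv2.resize(p[140:240,180:280,::-1],(500,500)))
print(manip.current_time())
E
```

```text
t 7.5417 f0 -0.4047753197184409
0.104 0.53 0.1043
0.103 0.23 0.103
0.102 0.37 0.1019
0.101 1.57 0.101
0.1 0.62 0.0999
0.099 0.17 0.0989
0.098 0.46 0.0979
0.097 0.14 0.0969
0.096 0.87 0.0959
0.095 0.36 0.0949
0.094 0.19 0.0939
0.093 0.53 0.0929
0.092 0.34 0.0919
0.091 1.22 0.0909
0.09 0.28 0.0899
0.089 1.28 0.0889
0.088 0.36 0.0879
0.087 0.3 0.0869
0.086 0.91 0.0859
0.085 0.71 0.0849
0.084 0.71 0.0839
0.083 0.18 0.0829
0.082 -0.07 0.0819
0.081 0.87 0.0809
0.08 0.11 0.0799
0.079 0.6 0.0789
0.078 -0.24 0.078
0.077 -0.24 0.0769
0.076 0.89 0.0759
0.075 -0.13 0.0749
0.074 1.41 0.0739
15.3417
```

```bash
python3 - <<'E'
from h import *
p,d=manip.grab_frame("scene"); cv2.imwrite("pics/press_s.png",cv2.resize(p[120:240,320:460,::-1],(700,600),interpolation=cv2.INTER_CUBIC))
print(manip.current_grip_width(),manip.current_ee_pos(),manip.current_force(),pix("scene",[.538,.296,.0915]),pix("scene",[.538,.296,.074]))
E
```

```text
0.0032301453568783635 [0.53797984 0.29600812 0.07398417] [0.23239081 0.74294671 0.49516181] [391.97401991 185.13971257] [391.34858676 188.63277801]
```

View pics/press_s.png

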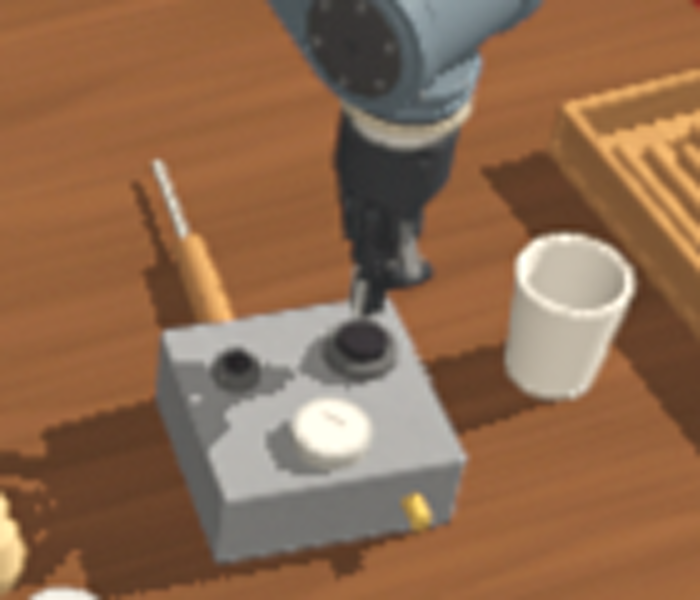

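The fingertip shows at about full px (394,182), above or behind the button at (392,188), and it isn't touching. I'd expect it at (391,189). I'll measure that offset with depth.

```bash
python3 - <<'E'
from h import *
p,d=manip.grab_frame("scene"); W=cloud("scene",d)
for v in range(172,194,1):
    print(v,[ (int(p[v,u].sum()/3),*(W[v,u]*1000).round().astype(int)) for u in(388,391,394,396)])
p,d=manip.grab_frame("top"); W=cloud("top",d)
D0=np.load("pics/top0.npy"); m=(D0-d>.015)&(np.abs(W[...,0]-.54)<.1)&(np.abs(W[...,1]-.3)<.1)
q=W[m]; lo=q[q[:,2]<.13]; print(len(q),len(lo),lo[:12].round(3).tolist())
E
```

```text
172 [(98, np.int64(396), np.int64(363), np.int64(3)), (59, np.int64(538), np.int64(283), np.int64(159)), (51, np.int64(554), np.int64(284), np.int64(173)), (55, np.int64(549), np.int64(295), np.int64(165))]
173 [(104, np.int64(393), np.int64(366), np.int64(-7)), (92, np.int64(535), np.int64(286), np.int64(151)), (48, np.int64(547), np.int64(289), np.int64(161)), (52, np.int64(552), np.int64(294), np.int64(164))]
174 [(108, np.int64(406), np.int64(358), np.int64(3)), (83, np.int64(542), np.int64(282), np.int64(154)), (45, np.int64(557), np.int64(283), np.int64(167)), (47, np.int64(576), np.int64(278), np.int64(186))]
175 [(108, np.int64(403), np.int64(360), np.int64(-6)), (75, np.int64(541), np.int64(283), np.int64(148)), (44, np.int64(564), np.int64(279), np.int64(171)), (41, np.int64(576), np.int64(279), np.int64(182))]
176 [(105, np.int64(415), np.int64(354), np.int64(1)), (102, np.int64(542), np.int64(283), np.int64(144)), (43, np.int64(571), np.int64(276), np.int64(173)), (42, np.int64(583), np.int64(275), np.int64(185))]
177 [(104, np.int64(417), np.int64(353), np.int64(-1)), (1
[... 2777 characters left out ...]
(294), np.int64(88)), (63, np.int64(557), np.int64(303), np.int64(83))]
191 [(72, np.int64(550), np.int64(276), np.int64(81)), (41, np.int64(557), np.int64(283), np.int64(86)), (48, np.int64(561), np.int64(293), np.int64(87)), (89, np.int64(559), np.int64(302), np.int64(81))]
192 [(77, np.int64(552), np.int64(276), np.int64(78)), (68, np.int64(554), np.int64(286), np.int64(77)), (92, np.int64(560), np.int64(294), np.int64(80)), (117, np.int64(562), np.int64(301), np.int64(79))]
193 [(75, np.int64(559), np.int64(272), np.int64(82)), (108, np.int64(563), np.int64(281), np.int64(82)), (117, np.int64(567), np.int64(291), np.int64(83)), (115, np.int64(567), np.int64(299), np.int64(80))]
4597 0 []
```

View pics/press.png

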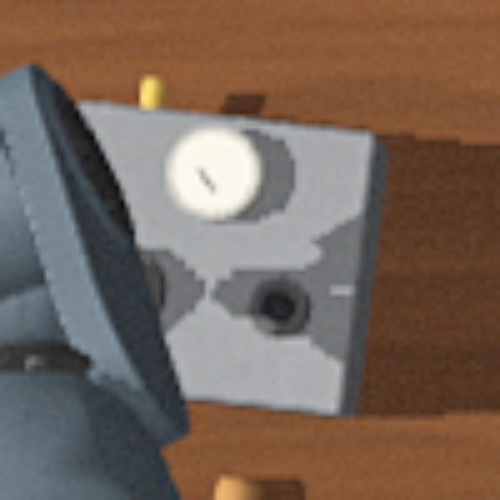

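```bash
python3 - <<'E'
from h import *
print("proj start TCP",pix("scene",[.223,-.503,.192]))
d=np.load("pics/scene0.npy");W=cloud("scene",d)
m=(np.hypot(W[...,0]-.223,W[...,1]+.503)<.08)&(W[...,2]>.1)&(W[...,2]<.28)
q=W[m]; i=np.argsort(q[:,2])[:12]; print(q[i].round(3).tolist()); vv,uu=np.nonzero(m); print(list(zip(uu[i],vv[i])))
p,d=manip.grab_frame("scene");W=cloud("scene",d)
m=(np.hypot(W[...,0]-.538,W[...,1]-.296)<.03)&(W[...,2]>.1)&(W[...,2]<.2)
q=W[m]; vv,uu=np.nonzero(m); i=np.argsort(q[:,2])[:8]; print(q[i].round(3).tolist(),list(zip(uu[i],vv[i])))
for h in(.12,.14,.16,.18): 
    b=q[abs(q[:,2]-h)<.01]; print(h,len(b),b.mean(0).round(3))
im=cv2.imread("pics/scene0.png"); 
a=cv2.resize(im[90:170,70:170],(400,320),interpolation=cv2.INTER_CUBIC); b=cv2.resize(p[110:210,340:440,::-1],(400,320),interpolation=cv2.INTER_CUBIC)
b=cv2.resize(p[120:200,340:440,::-1],(400,320),interpolation=cv2.INTER_CUBIC)
cv2.imwrite("pics/tips.png",np.hstack([a,b]))
print(manip.current_tcp_rot().round(3).tolist(),manip.current_qpos().round(4))
E
```

```text
proj start TCP [136.35002385 159.93796349]
[[0.194, -0.468, 0.241], [0.208, -0.465, 0.246], [0.201, -0.454, 0.246], [0.217, -0.462, 0.248], [0.214, -0.455, 0.248], [0.255, -0.541, 0.249], [0.215, -0.458, 0.25], [0.221, -0.458, 0.251], [0.216, -0.461, 0.251], [0.244, -0.552, 0.251], [0.25, -0.549, 0.251], [0.254, -0.54, 0.252]]
[(np.int64(142), np.int64(141)), (np.int64(143), np.int64(142)), (np.int64(146), np.int64(140)), (np.int64(144), np.int64(143)), (np.int64(146), np.int64(142)), (np.int64(119), np.int64(156)), (np.int64(145), np.int64(142)), (np.int64(145), np.int64(143)), (np.int64(144), np.int64(142)), (np.int64(115), np.int64(154)), (np.int64(116), np.int64(155)), (np.int64(119), np.int64(155))]
[[0.542, 0.287, 0.114], [0.548, 0.299, 0.116], [0.549, 0.294, 0.118], [0.541, 0.283, 0.119], [0.547, 0.288, 0.119], [0.547, 0.295, 0.121], [0.549, 0.298, 0.122], [0.551, 0.289, 0.122]] [(np.int64(391), np.int64(182)), (np.int64(395), np.int64(182)), (np.int64(394), np.int64(182)), (np.int64(390), np.int64(181)), (np.int64(392), np.int64(182)), (np.int64(394), np.int64(181)), (np.int64(395), np.int64(181)), (np.int64(393), np.int64(182))]
0.12 19 [0.546 0.29  0.123]
0.14 21 [0.546 0.287 0.139]
0.16 25 [0.54  0.285 0.162]
0.18 33 [0.545 0.283 0.181]
[[0.134, 0.991, 0.0], [0.991, -0.134, 0.0], [0.0, 0.0, -1.0]] [0.4272 0.6002 1.5752 0.     0.9663 0.5616]
```

View pics/tips.png

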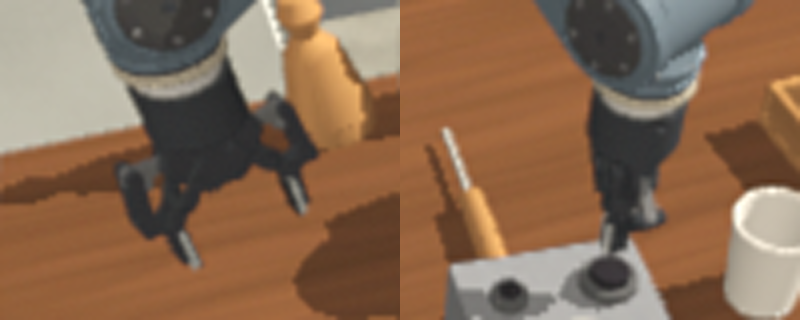

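Both poses show the real fingertips about 41 mm short of the reported TCP along the tool axis (0.115 seen against 0.074 reported shut, and 0.245 against about 0.205 open). The box measures the right 70 mm high, so the camera is sound. I'll correct for the offset, and contact with the button will check it.

```bash
python3 - <<'E'
from h import *
X,Y=.541,.295
manip.move_l([X,Y,.055],max_speed=.06)
zz=.055;f0=0.0
while zz>.038:
    zz-=.0015; manip.move_l([X,Y,zz],max_speed=.03)
    f=np.mean([manip.current_force()[2] for _ in range(3)]); print(round(zz,4),round(f,2),manip.current_ee_pos()[2].round(4))
    if f>9: break
print(manip.current_time(),manip.current_force())
E
```

```text
0.0535 -0.27 0.0536
0.052 1.62 0.0521
0.0505 2.34 0.0506
0.049 2.49 0.049
0.0475 2.76 0.0475
0.046 7.74 0.0464
0.0445 20.56 0.0462
17.7667 [-5.83089416 -2.16186023 20.55973032]
```

The button took first contact at 0.0525 and stopped at 0.0464, so its full 6 mm, which puts the offset at 40 mm. Now I'll release it and go to the bar.

```bash
python3 - <<'E'
from h import *
OFF=.040
manip.move_l([.541,.295,.075],max_speed=.08)
manip.move_l([.541,.295,.2],max_speed=.3)
px=np.array([.98,-.2,0])/np.hypot(.98,.2);z=np.array([0,0,-1.]);R=np.column_stack([np.cross(px,z),px,z])
B=np.array([.481,-.157,.170])
manip.move_ptp([B[0],B[1],.23],R)
manip.set_gripper(.7,effort=40)
p,d=manip.grab_frame("top"); W=cloud("top",d); D0=np.load("pics/top0.npy")
m=np.hypot(W[...,0]-.538,W[...,1]-.296)<.012; print("button z now",np.median(W[m][:,2]), m.sum())
manip.move_l([B[0],B[1],.151-OFF],max_speed=.12)
print(manip.current_force(),manip.current_time())
p,d=manip.grab_frame("scene"); cv2.imwrite("pics/grasp.png",cv2.resize(p[120:290,190:340,::-1],(530,600),interpolation=cv2.INTER_CUBIC))
W=cloud("scene",d); m=(np.hypot(W[...,0]-.481,W[...,1]+.157)<.06)&(W[...,2]>.14)&(W[...,2]<.2)
E
```

```text
button z now 0.09192929583987888 59
[ 0.46388456 -0.19540577  0.43806027] 22.3333
```

View pics/grasp.png

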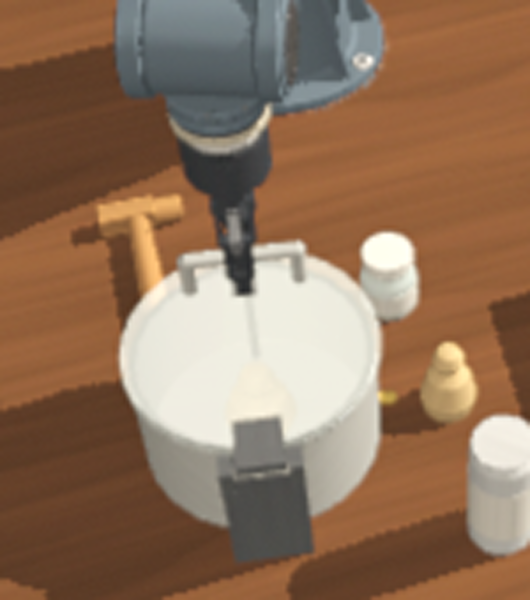

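The button is back up at z 0.092. The front finger's tip is at crop (242,292), below the bar at (240,258) and between the posts, so the fingers straddle it. Gripping next.

```bash
python3 - <<'E'
from h import *
manip.set_gripper(0.0,effort=60)
print(manip.current_grip_width(),manip.current_grip_force(),manip.current_force().round(1),manip.current_ee_pos().round(4),manip.current_time())
E
```

```text
0.1416250684531218 58.368741273880005 [-5.6  1.3  6.2] [ 0.4805 -0.1569  0.1113] 22.8833
```

```bash
python3 - <<'E'
from h import *
P=manip.current_ee_pos(); px=np.array([.98,-.2,0])/np.hypot(.98,.2)
P[2]=.111
def off(t):
    r0=np.array([-.205,.044]); x=r0[0]*np.cos(t)+r0[1]*np.sin(t); h=r0[1]*np.cos(t)-r0[0]*np.sin(t)
    return (x-r0[0])*px+np.array([0,0,h-r0[1]])
for t in(.008,.016,.024,.032,.045,.065,.085,.105,.125):
    manip.move_l(P+off(t),max_speed=.02)
    print(t,manip.current_force().round(1),manip.current_ee_pos().round(4),round(manip.current_grip_width(),3))
manip.dwell(.3)
print(manip.current_time(),manip.current_force().round(1))
p,d=manip.grab_frame("scene"); np.save("pics/s1.npy",d); cv2.imwrite("pics/lift.png",cv2.resize(p[120:290,190:340,::-1],(530,600),interpolation=cv2.INTER_CUBIC))
for c in("scene","top"):
    if c=="top": p,d=manip.grab_frame("top")
    W=cloud(c,d); px2=px[:2]; H=np.array([.481,-.157])+.205*px2
    u=(W[...,:2]-H)@px2; v=(W[...,:2]-H)@np.array([-px2[1],px2[0]])
    m=(u>-.24)&(u<-.05)&(abs(v)<.09)&(W[...,2]>.12)&(W[...,2]<.175)&~((abs(u+.2)<.05)&(abs(v)<.065))
    k=np.polyfit(u[m],W[...,2][m],1); r=abs(W[...,2]-np.polyval(k,u)); m&=r<.006; print(c,m.sum(),np.polyfit(u[m],W[...,2][m],1))
    b=(abs(u+.2)<.04)&(abs(v)>.025)&(abs(v)<.055)&(W[...,2]>.18); print("bar z",np.median(W[b][:,2]) if b.any() else None)
E
```

```text
0.008 [ 2.6 -1.5 -7.4] [ 0.4806 -0.1569  0.1122] 0.14
0.016 [  2.7  -2.9 -11.4] [ 0.481  -0.157   0.1139] 0.145
0.024 [ 0.7 -1.6 -6.3] [ 0.4815 -0.1571  0.1162] 0.141
0.032 [-1.1 -0.8 -3.3] [ 0.482  -0.1572  0.1179] 0.145
0.045 [-1.1  0.4 -4.4] [ 0.4825 -0.1573  0.1203] 0.142
0.065 [-2.5  0.  -4.7] [ 0.4835 -0.1575  0.1243] 0.139
0.085 [-5.8  0.4 -2.8] [ 0.4847 -0.1577  0.1285] 0.133
0.105 [-6.   1.2 -1.6] [ 0.486  -0.158   0.1326] 0.136
0.125 [-5.4  0.3 -2. ] [ 0.4872 -0.1582  0.1366] 0.14
25.9 [-5.3  0.3 -2.2]
scene 1884 [-0.12175222  0.13142907]
bar z 0.4698864083418097
top 1822 [-0.12189249  0.13127352]
bar z 0.48215662811466464
```

View pics/lift.png

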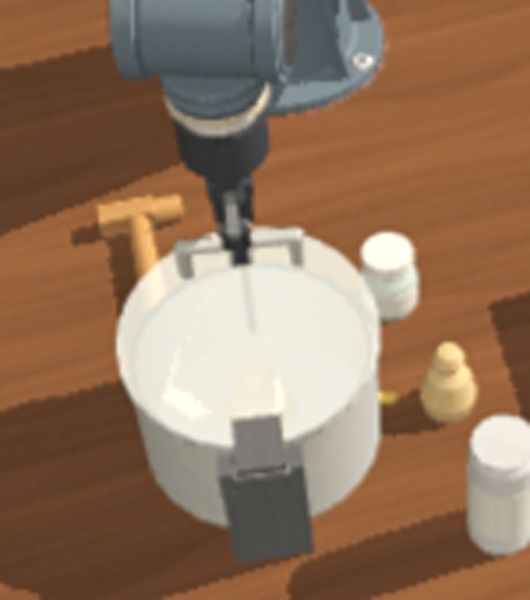

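Both cameras measure the lid slope at 0.122, a gap of about 30 mm. The picture shows the gripper still holding the bar at crop (240,245), with the lid raised and the neighbouring things in place.

```bash
python3 - <<'E'
from bench import manip
manip.dwell(.5); print(manip.current_joint_vel().round(4),manip.current_grip_force(),manip.current_time()); print(manip.sign_off())
E
```

```text
[-0.0007  0.0007 -0.0013  0.0022 -0.0004  0.0003] 59.35361623764038 26.5
the job is handed in; nothing more can be done
None
```

I pushed the vent button fully down, let it come back up, then eased the lid off its gasket; I handed the job in at 26.5 s with the gripper still holding the lid steady at a gap of about 30 mm.

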